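Hold a self-closing sample drawer open at its second row

ROBOT

A 6-joint arm with a two-finger parallel gripper is mounted at the origin on the work surface. World frame = base frame: x ahead of the robot, y to its left, z up, the work surface at z = 0. Lengths are in m, angles in rad, forces in N, time in s.
With the tool pointing down it reaches from about 0.375 to 0.9 m from the base axis. Payload 3.1 kg.
Tool frame: the origin (TCP) lies at the very end of the fingers, on their centre line; the grasp point (between the pads) lies 19 mm behind it; z points along the fingers, x is the direction in which the jaws open and shut, and the axes are right-handed (so a half turn about z gives the same grasp; the last joint's range is limited). The gripper opens to 87 mm and grips with 3 to 60 N. Pads are 19 mm wide; open, the fingers measure 117 mm over their backs; the gripper's body (75 mm by 190 mm) begins 51 mm behind the grasp point.
Start: joints at [0.939, 0.527, 1.433, -0, 1.181, -0.178], TCP at [0.274, 0.562, 0.223] pointing down, gripper open.
Joint ranges: [-3.08, 3.08], [-0.75, 2.2], [0.22, 2.44], [-1.43, 4.57], [0, 2.65], [-2.85, 2.85]. Speed limits (rad/s): [2.79, 2.79, 3.14, 3.14, 3.14, 3.14].

INTERFACE

Orientations are given as a unit quaternion [x, y, z, w].
In Python, from rig import robot gives the robot as it stands. The module is installed in compiled form; this text tells all that it offers.
- The arm moves only by the shell command python3 -m creep 'ROWS' [OPENING] [FORCE]. ROWS is a JSON object of lists of equal length, an entry for each row: "dp": the shift along the tool's x, y, z in cm, a list of three; "turn": the turn, a rotation vector about the tool's x, y, z in degrees, a list of three. In form: {"dp": [[x, y, z], ...], "turn": [[wx, wy, wz], ...]}. A call has 1 to 20 rows; each row shifts and turns the commanded pose from where the row before left it, along the tool's axes as they then stand; what a row does not reach is not made up. A row lasts 1/10 s, in which the tool goes at most 50 mm and 8.59 degrees, less where a joint would pass 70% of its speed; a pose out of reach is approached as far as the arm can. A call is refused whole if a number of a shift passes 5 or a number of a turn 8.59, either way. A call with a gripper value outside its range is refused whole. OPENING is the gripper command: -1 is fully open, 1 is shut, values between are in proportion, set as the call begins (- or left out, the last holds). The fingers move at their own pace and stop on an object; FORCE is the grip in N (left out, the last holds). Time passes only in rows, so rows that do not move let the fingers close. It gives the time, the measured TCP pose, the force and the opening at its end, in the units of the state.
- robot.get_obs(): the state, without advancing time (a new reading comes with each control period).
- robot.camera(name): name is "scene" or "top"; returns the picture (400x640x3 uint8, red, green, blue); there is no depth.
- robot.calibration(name): a dict with "fx", "fy", "cx", "cy" (pixels), "dist_coeffs" ([k1, k2, p1, p2, k3] as OpenCV has them; the pictures are not rectified), "rvec" (rotation vector, rad) and "tvec" (3), from world to camera coordinates, as OpenCV has them. Camera axes: x right, y down, z forward; pixel columns grow to the right and rows downward; lengths in m; the calibration is good to about 2 mm. A picture is of the moment at which its call begins. calibration takes no time and is no camera call.
- robot.hand_in(): hands the job in, once; it reports no verdict.
Trained networks look in the newest picture that a camera, given by its name, has taken for a name from the list of things; names that differ only in an ending like _2 or _b are one class to them, and where a whole thing is asked for, a point or a joint stands for the part that bears it (a point fixed in the world has none). Each returns a list of dicts, best first, with "confidence" (0 to 1); they miss things now and then, are a little off and sometimes report something else, mostly with a low value. They report only what shows in the picture. A call takes as long as a camera call.
- robot.masks_of(name, camera): "pixels" (400x640 bool, what is visible of it).
- robot.tip_of(name, camera): "point" ([x, y, z] in m, in the coordinates of the camera as it stood for that picture, good to about 4 mm: a listed point, or the origin of a listed thing).
The state is a dict: "time": time; "q": joint angles; "joint_velocities": joint speeds; "joint_torque": joint torques, N m; "position": TCP position; "tool_rot": TCP orientation; "ft_force": force on the tool from outside, world axes, zero at the start; "moment": the same for the moment, N m; "grip_width": finger opening in m.
Only numpy, scipy, OpenCV 4.12 (cv2) and the standard library are available. Lean on these libraries where they do the work, as an engineer would, in place of code of your own. Each camera call takes 0.05 s, during which the arm holds its last target.

TASK

Only one of the two self-closing sample drawers has been unlocked for today's class, and nothing shows which: find it by feel, trying the handles gently so that the cabinet is not dragged along the table. Draw the unlocked drawer out by its handle until both front rows of mosaic stones stand clear of the cabinet top, but never so far that the light-sensitive painted plaster behind the broad rail is uncovered, and finish while still holding it there by the handle, since its spring would shut it if let go. Leave the bowl, the tray and the loose stones alone.

Things in the scene. Friction and masses are not known exactly. Their poses are not given: they have to be found in the camera images.
- cabinet: low birch cabinet on the table, 430 wide (y), 300 deep (x), 130 mm high: two equal drawers side by side under one 15 mm top board. Origin: on the table under the middle of its front face; x points into the cabinet, y to its left, z up. The drawers open along its -x, towards the robot. 6 kg; it slides on the table if pushed or pulled with more than about 30 N
- handle_left: steel bow handle on the left (+y) drawer: a level round bar 10 mm thick, straight for 84 mm along the cabinet's y, on two feet 100 mm apart. Origin: middle of the bar, 95 mm above the table, 35 mm below the cabinet's top, 58 mm in front of the cabinet's front face when shut, 40 mm in front of the drawer's front panel (gap behind the bar 35 mm). Axes as the cabinet's
- handle_right: the same handle on the right (-y) drawer
- drawer_left (a joint): how far the left drawer is drawn out, m: 0 shut, stop at 0.205. Mass about 1.2 kg; its spring pulls it shut with 4 N at 0, growing by 0.4 N per 10 mm, plus 1 N of friction. One of the two drawers, left or right by chance, is locked: it gives about 5 mm and then stands firm; the other runs freely. At 0.098 the second row of stones has come clear of the top board, at 0.122 the plaster begins to show
- drawer_right (a joint): the same for the right drawer; the two look alike
- rail_left (a point): middle of the top of the broad plain wooden rail in the left drawer, 92 mm above the table; moves with the drawer. Behind the 18 mm front panel lie the first row of stones, a thin divider, the second row (ends at 98 mm), this rail (98 to 122 mm), then painted plaster chips. It lies under the front edge of the cabinet's top when the drawer is drawn out 110 mm
- rail_right (a point): the same in the right drawer
- edge_left (a point): upper front edge of the cabinet's top board, above the middle of the left drawer, 130 mm above the table
- edge_right (a point): the same above the middle of the right drawer
- bowl: terracotta bowl, 110 mm across, 48 mm high, standing on the cabinet's top board, back from its front edge; origin at the centre of its underside. To be left alone
- tray: open wooden tray of mosaic stones, 130 x 180 x 28 mm, on the table to the left; origin at the centre of its underside. To be left alone
- stone_a: loose stone, 32 x 26 x 24 mm, on the table to the right; origin at the centre of its underside. To be left alone
- stone_b: loose stone, 28 x 26 x 22 mm, on the table to the right; origin at the centre of its underside. To be left alone

How it is judged:
By the outcome, as a careful person would: the job done as asked, in the order asked, and still so for the second after the job is handed in, while the arm keeps its last pose, push and grip.
It also fails if it takes over 64 s, if anything falls off the work surface, if the arm or the gripper's body presses on something with over 40 N, if the wrist force passes 120 N, or if a joint passes its speed limit or range.

## Working session

There is one attempt and no reset: what is moved stays moved. The work goes in short steps, Python scripts to look and compute and a shell command to move; the robot and the scene stay as the last step left them, time stands still between calls to the robot, and variables do not carry over. Pictures are saved under pics/ and viewed, and the job is handed in when it is done.

```bash
mkdir -p pics
cat > h.py <<'E'
import numpy as np, cv2
from rig import robot
def w(cam,p):
    c=robot.calibration(cam);R,_=cv2.Rodrigues(np.array(c["rvec"],float));return R.T@(np.array(p)-np.array(c["tvec"]).ravel())
def px(cam,P):
    c=robot.calibration(cam);K=np.array([[c["fx"],0,c["cx"]],[0,c["fy"],c["cy"]],[0,0,1]])
    return cv2.projectPoints(np.array(P,float).reshape(-1,1,3),np.array(c["rvec"],float),np.array(c["tvec"],float),K,np.array(c["dist_coeffs"],float))[0].reshape(-1,2)
def snap(cam,n):
    im=robot.camera(cam);cv2.imwrite(f"pics/{n}.png",im[:,:,::-1]);return im
E
python3 - <<'E'
from h import *
np.set_printoptions(precision=4,suppress=True)
for c in("scene","top"):
    snap(c,c+"0")
    for n in("cabinet","handle_left","handle_right","edge_left","edge_right","bowl"):
        for d in robot.tip_of(n,c)[:3]: print(c,n,round(d["confidence"],2),w(c,d["point"]))
o=robot.get_obs();print(o)
E
```

```text
scene cabinet 0.6 [ 0.6014 -0.036   0.0001]
scene handle_right 0.76 [ 0.5676 -0.1517  0.0919]
scene edge_left 0.77 [0.5801 0.0605 0.1288]
scene edge_right 0.98 [ 0.6287 -0.1356  0.1258]
scene edge_right 0.26 [ 0.5641 -0.1509  0.0929]
scene bowl 0.87 [ 0.7194 -0.0097  0.1302]
top cabinet 0.9 [ 0.6045 -0.0367 -0.0004]
top cabinet 0.4 [ 0.6277 -0.1359  0.1282]
top handle_left 0.61 [0.5286 0.0506 0.097 ]
top handle_left 0.6 [0.385  0.3552 0.0007]
top handle_right 0.71 [ 0.5722 -0.147   0.0943]
top edge_left 0.78 [0.5775 0.0641 0.128 ]
top edge_right 0.71 [ 0.6225 -0.1404  0.132 ]
top bowl 0.91 [ 0.7214 -0.0105  0.131 ]
{'time': 0.7, 'q': array([ 0.9385,  0.5274,  1.4327, -0.    ,  1.1814, -0.1785]), 'joint_velocities': array([ 0.0004, -0.0003, -0.0005,  0.    , -0.0001, -0.0001]), 'joint_torque': array([ -0.0013, -43.9871, -17.695 ,   0.0634,   0.0504,   0.    ]), 'position': array([0.274 , 0.5617, 0.2226]), 'tool_rot': array([ 0.8481,  0.5299,  0.    , -0.    ]), 'ft_force': array([-0.2116,  0.2988, -0.1163]), 'moment': array([0.0611, 0.0243, 0.0277]), 'grip_width': 0.08687512154371685}
```

View pics/scene0.png

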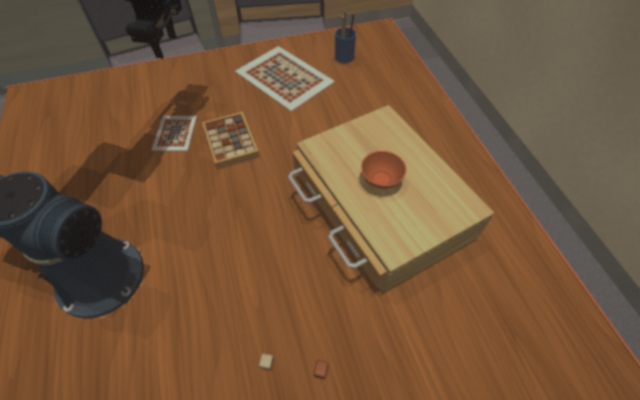

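View pics/top0.png

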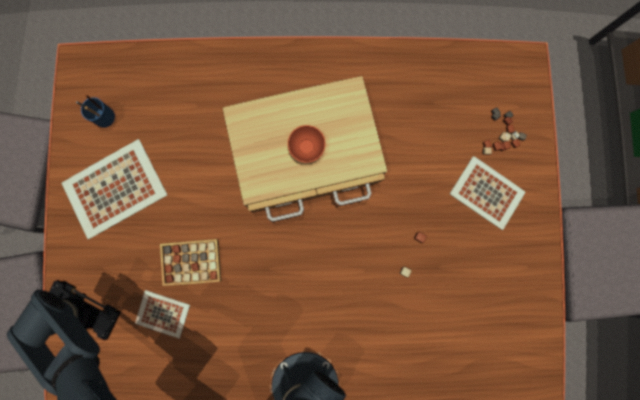

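The scene shows the cabinet turned slightly, with both handles towards the robot: in top at about (285,212) left and (353,197) right. The tray is at (190,262), the stones at (420,237) and (405,272), and the bowl at (306,144) on top. I'll refine the pose by fitting the model to the masks and overlaying it.

```bash
cat >> h.py <<'E'
def model(p):
    x,y,t=p;c,s=np.cos(t),np.sin(t)
    f=lambda P:np.c_[x+c*P[:,0]-s*P[:,1],y+s*P[:,0]+c*P[:,1],P[:,2]]
    return f
TOP=np.array([[0,.215,.13],[.3,.215,.13],[.3,-.215,.13],[0,-.215,.13]])
E
python3 - <<'E'
from h import *
from scipy.optimize import minimize
ims={c:robot.camera(c) for c in("scene","top")}
pts=[]
for c in ims:
    for n in("edge_left","edge_right","handle_left","handle_right","cabinet"):
        for d in robot.tip_of(n,c)[:1]: pts.append((n,d["confidence"],w(c,d["point"])));print(c,n,round(d["confidence"],2),pts[-1][2].round(4))
    for n in ("cabinet","handle_left","handle_right"):
        m=robot.masks_of(n,c)
        for k in m[:2]: ys,xs=np.nonzero(k["pixels"]);print(c,n,round(k["confidence"],2),len(xs),xs.mean().round(1),ys.mean().round(1))
# fit top board by birch colour edges: maximise gradient along the projected outline
def cost(p):
    e=0
    for c,im in ims.items():
        g=cv2.GaussianBlur(im,(0,0),1.2).astype(np.float32)
        gx=cv2.Sobel(g,cv2.CV_32F,1,0);gy=cv2.Sobel(g,cv2.CV_32F,0,1);G=np.sqrt((gx**2+gy**2).sum(2))
        q=model(p)(TOP);L=[]
        for i in range(4):
            a=np.linspace(0.03,.97,80)[:,None];L.append(q[i]*(1-a)+q[(i+1)%4]*a)
        uv=px(c,np.vstack(L)).astype(np.float32)
        e-=cv2.remap(G,uv[:,0].copy(),uv[:,1].copy(),cv2.INTER_LINEAR).mean()
    return e
best=None
for dx in np.arange(-.012,.013,.004):
  for dy in np.arange(-.012,.013,.004):
    for t in np.radians(np.arange(9,16,1)):
        v=cost([.603+dx,-.037+dy,t])
        if best is None or v<best[0]: best=(v,[.603+dx,-.037+dy,t])
r=minimize(cost,best[1],method="Nelder-Mead",options=dict(initial_simplex=np.array(best[1])+np.array([[0,0,0],[.003,0,0],[0,.003,0],[0,0,.01]])))
p=r.x;print(p,np.degrees(p[2]),best,r.fun)
f=model(p)
H=f(np.array([[-.058,.1,.095],[-.058,-.1,.095],[-.058,.1075,.095],[-.058,-.1075,.095]]));print(H)
bars=f(np.array([[-.058,a,.095] for a in(.1425,.0575,-.0575,-.1425)]))
for c,im in ims.items():
    o=cv2.resize(im[:,:,::-1],None,fx=2,fy=2)
    cv2.polylines(o,[(2*px(c,f(TOP))).astype(int)],True,(255,0,0),1)
    b=(2*px(c,bars)).astype(int);[cv2.line(o,tuple(map(int,b[i])),tuple(map(int,b[i+1])),(0,255,0),1) for i in(0,2)]
    k=o[120:480,400:800] if c=="top" else o[200:600,520:1000]
    cv2.imwrite(f"pics/fit_{c}.png",cv2.resize(k,None,fx=1.5,fy=1.5))
E
```

```text
scene edge_left 0.8 [0.5803 0.0635 0.1299]
scene edge_right 0.57 [ 0.6312 -0.1352  0.1296]
scene handle_left 0.74 [0.525  0.0548 0.0914]
scene handle_right 0.68 [ 0.5643 -0.151   0.0919]
scene cabinet 0.86 19765 389.0 197.7
scene handle_left 0.52 235 300.9 187.2
scene handle_left 0.23 188 320.5 369.3
scene handle_right 0.72 311 342.1 249.8
scene handle_right 0.2 210 321.0 368.7
top edge_left 0.7 [0.5792 0.0638 0.1269]
top edge_right 0.86 [ 0.6227 -0.1399  0.1291]
top handle_left 0.71 [0.5275 0.0514 0.0963]
top handle_right 0.64 [ 0.5663 -0.148   0.0942]
top cabinet 0.95 [ 0.6005 -0.0377  0.0017]
top cabinet 0.86 14700 304.9 145.0
top handle_left 0.74 134 285.9 215.1
top handle_right 0.46 205 353.7 197.8
[ 0.60278742 -0.03667505  0.22530422] 12.908981147434933 (np.float32(-391.42456), [np.float64(0.603), np.float64(-0.037), np.float64(0.22689280275926285)]) -391.92919921875
[[ 0.52391301  0.0478402   0.095     ]
 [ 0.56859359 -0.14710504  0.095     ]
 [ 0.52223749  0.05515065  0.095     ]
 [ 0.57026911 -0.15441548  0.095     ]]
```

View pics/fit_top.png

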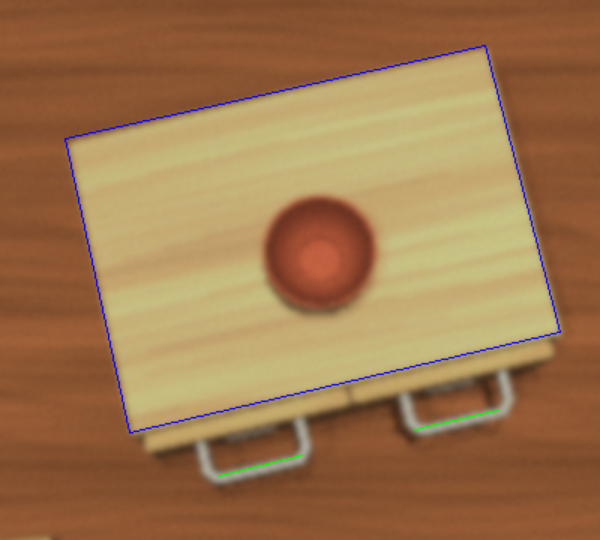

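View pics/fit_scene.png

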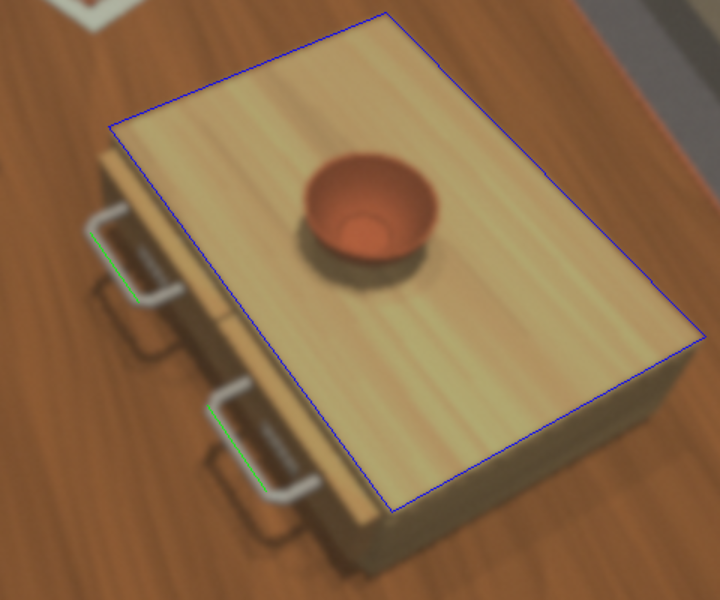

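The fit overlays both views well: the outline sits on the board edges and the green bars lie on the handles. I'll turn, then travel above the left handle.

```bash
python3 -m creep '{"dp":[[0,0,0],[0,0,0],[0,0,0],[0,0,0],[0,0,0],[0,0,0],[1,4.3,0],[1,4.3,0],[1,4.3,0],[1,4.3,0],[1,4.3,0],[1,4.3,0],[1,4.3,0],[1,4.3,0],[1,4.3,0],[1,4.3,0],[1,4.3,0],[1,4.3,0],[0.8,4,0],[0,0,0]],"turn":[[0,0,8.5],[0,0,8.5],[0,0,8.5],[0,0,8.5],[0,0,8.5],[0,0,8.5],[0,0,0],[0,0,0],[0,0,0],[0,0,0],[0,0,0],[0,0,0],[0,0,0],[0,0,0],[0,0,0],[0,0,0],[0,0,0],[0,0,0],[0,0,0],[0,0,0]]}' 0.31 10
cat >> h.py <<'E'
P0=np.array([0.60279,-0.03668,0.2253])
def rel(target):  # target xyz world -> tool-frame cm, and yaw error
    from scipy.spatial.transform import Rotation as Ro
    o=robot.get_obs();R=Ro.from_quat(o["tool_rot"]).as_matrix()
    print("t",round(o["time"],2),"tcp",o["position"].round(4),"dp cm",(R.T@(np.array(target)-o["position"])*100).round(2),"yaw",np.degrees(np.arctan2(R[1,0],R[0,0])).round(2),"z",R[:,2].round(4),"F",o["ft_force"].round(2),"w",round(o["grip_width"],4))
E
python3 -c "
from h import *
rel([.5239,.0478,.0765])"
```

```text
time: 3.6
position: [0.5271, 0.0441, 0.2229]
tool_rot: [0.994, 0.11, 0.002, 0.001]
ft_force: [0.7, 0.5, 1.1]
grip_width: 0.0303
t 3.6 tcp [0.5271 0.0441 0.2229] dp cm [-0.28 -0.47 14.64] yaw 12.68 z [ 0.0039 -0.0021 -1.    ] F [0.65 0.46 1.06] w 0.0303
```

```bash
python3 -m creep '{"dp":[[-0.1,-0.2,1],[-0.1,-0.2,2],[-0.1,-0.1,2],[0,0,2],[0,0,2],[0,0,1],[0,0,0.5],[0,0,0],[0,0,0]],"turn":[[0,0,0],[0,0,0],[0,0,0],[0,0,0],[0,0,0],[0,0,0],[0,0,0],[0,0,0],[0,0,0]]}'
python3 -c "
from h import *
rel([.5239,.0478,.0765]);snap('scene','d1');i=snap('top','d2')
im=cv2.imread('pics/d1.png');cv2.imwrite('pics/d1c.png',cv2.resize(im[120:320,220:480],None,fx=3,fy=3))"
```

```text
time: 4.5
position: [0.5201, 0.0533, 0.1181]
tool_rot: [0.994, 0.113, 0.001, 0.0]
ft_force: [0.4, -0.1, 0.5]
grip_width: 0.0297
t 4.5 tcp [0.5201 0.0533 0.1181] dp cm [0.25 0.62 4.16] yaw 13.03 z [ 1.1e-03 -1.0e-04 -1.0e+00] F [ 0.43 -0.09  0.51] w 0.0297
```

View pics/d1c.png

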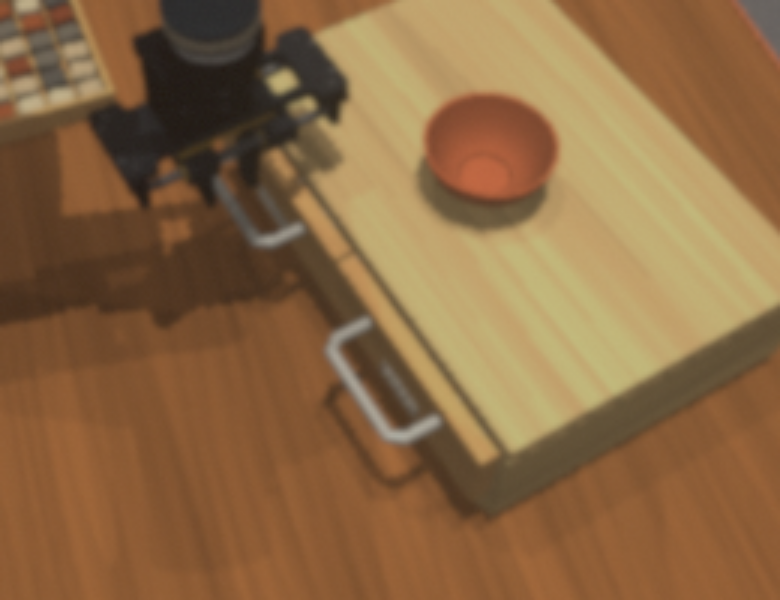

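The fingers straddle the left handle's bar from above, and the gripper body hangs a little over the board's front edge, clear of the bowl. I'll correct the small offset and then lower.

```bash
python3 -m creep '{"dp":[[0.15,0.3,0],[0.1,0.3,0],[0,0,0],[0,0,0]],"turn":[[0,0,0],[0,0,0],[0,0,0],[0,0,0]]}'
python3 -c "
from h import *
rel([.5239,.0478,.079])"
```

```text
time: 5.0
position: [0.5236, 0.0474, 0.1177]
tool_rot: [0.994, 0.113, 0.0, 0.0]
ft_force: [0.1, 0.0, -0.9]
grip_width: 0.0302
t 5.0 tcp [0.5236 0.0474 0.1177] dp cm [ 0.03 -0.03  3.87] yaw 12.97 z [ 2.e-04 -0.e+00 -1.e+00] F [ 0.1   0.03 -0.92] w 0.0302
```

```bash
python3 -m creep '{"dp":[[0,0,0.6],[0,0,0.8],[0,0,0.8],[0,0,0.8],[0,0,0.6],[0,0,0.25],[0,0,0],[0,0,0]],"turn":[[0,0,0],[0,0,0],[0,0,0],[0,0,0],[0,0,0],[0,0,0],[0,0,0],[0,0,0]]}'
python3 -c "
from h import *
rel([.5239,.0478,.079])"
```

```text
time: 5.8
position: [0.5236, 0.0477, 0.0791]
tool_rot: [0.994, 0.113, 0.0, 0.0]
ft_force: [-0.5, -0.0, -0.8]
grip_width: 0.0302
t 5.8 tcp [0.5236 0.0477 0.0791] dp cm [ 0.03 -0.    0.01] yaw 13.0 z [ 2.e-04 -0.e+00 -1.e+00] F [-0.45 -0.03 -0.83] w 0.0302
```

```bash
python3 -m creep '{"dp":[[0,0,0],[0,0,0],[0,0,0],[0,0,0],[0,0,0]],"turn":[[0,0,0],[0,0,0],[0,0,0],[0,0,0],[0,0,0]]}' 1 10
python3 -c "
from h import *
rel([.5239,.0478,.079])"
```

```text
time: 6.3
position: [0.5236, 0.0477, 0.0793]
tool_rot: [0.994, 0.113, 0.0, 0.0]
ft_force: [0.5, 0.3, 1.1]
grip_width: 0.01
t 6.3 tcp [0.5236 0.0477 0.0793] dp cm [ 0.03 -0.01  0.03] yaw 13.0 z [ 5.e-04 -0.e+00 -1.e+00] F [0.46 0.26 1.13] w 0.01
```

Gripped at a width of 10 mm, which is the bar's thickness. Now a gentle pull of about 3 mm in small steps.

```bash
python3 -m creep '{"dp":[[-0.1,0,0],[-0.1,0,0],[-0.1,0,0],[0,0,0],[0,0,0]],"turn":[[0,0,0],[0,0,0],[0,0,0],[0,0,0],[0,0,0]]}' 1 25
python3 -m creep '{"dp":[[-0.1,0,0],[-0.1,0,0],[0,0,0],[0,0,0]],"turn":[[0,0,0],[0,0,0],[0,0,0],[0,0,0]]}'
```

```text
time: 6.8
position: [0.5225, 0.0474, 0.0793]
tool_rot: [0.994, 0.113, 0.002, -0.0]
ft_force: [4.2, 3.9, -1.1]
grip_width: 0.0089
time: 7.2
position: [0.5207, 0.047, 0.0793]
tool_rot: [0.994, 0.113, 0.002, -0.0]
ft_force: [3.9, 2.6, -2.3]
grip_width: 0.0088
```

```bash
python3 -m creep '{"dp":[[-0.1,0,0],[-0.1,0,0],[0,0,0],[0,0,0]],"turn":[[0,0,0],[0,0,0],[0,0,0],[0,0,0]]}'
python3 -m creep '{"dp":[[-0.1,0,0],[-0.1,0,0],[0,0,0],[0,0,0]],"turn":[[0,0,0],[0,0,0],[0,0,0],[0,0,0]]}'
```

```text
time: 7.6
position: [0.5188, 0.0465, 0.0793]
tool_rot: [0.994, 0.113, 0.002, -0.0]
ft_force: [4.5, 3.6, -2.5]
grip_width: 0.0093
time: 8.0
position: [0.5184, 0.0464, 0.0793]
tool_rot: [0.994, 0.113, 0.004, -0.0]
ft_force: [6.6, 4.9, -5.5]
grip_width: 0.0089
```

```bash
python3 -m creep '{"dp":[[-0.1,0,0],[-0.1,0,0],[0,0,0],[0,0,0]],"turn":[[0,0,0],[0,0,0],[0,0,0],[0,0,0]]}'
```

```text
time: 8.4
position: [0.5182, 0.0463, 0.0794]
tool_rot: [0.994, 0.112, 0.006, -0.0]
ft_force: [10.9, 9.0, -7.8]
grip_width: 0.0092
```

The left drawer gave 5.4 mm and then stood firm: the force rose from 6 to 14 N over the last 4 mm commanded, with almost no motion. So the left one is locked. I'll ease it back, let go and lift.

```bash
python3 -m creep '{"dp":[[0.2,0,0],[0.2,0,0],[0.2,0,0],[0.2,0,0],[0.2,0,0],[0.1,0,0],[0,0,0],[0,0,0]],"turn":[[0,0,0],[0,0,0],[0,0,0],[0,0,0],[0,0,0],[0,0,0],[0,0,0],[0,0,0]]}'
python3 -m creep '{"dp":[[0,0,0],[0,0,0],[0,0,0],[0,0,0],[0,0,0]],"turn":[[0,0,0],[0,0,0],[0,0,0],[0,0,0],[0,0,0]]}' 0.31 10
python3 -c "
from h import *
rel([.5239,.0478,.125])"
```

```text
time: 9.2
position: [0.5236, 0.0477, 0.0793]
tool_rot: [0.994, 0.113, 0.0, 0.0]
ft_force: [2.1, 2.4, 2.4]
grip_width: 0.0091
time: 9.7
position: [0.523, 0.0476, 0.0788]
tool_rot: [0.994, 0.113, -0.001, -0.0]
ft_force: [0.3, 0.1, -0.0]
grip_width: 0.0297
t 9.7 tcp [0.523  0.0476 0.0788] dp cm [ 0.09  0.   -4.62] yaw 13.0 z [-0.0011 -0.     -1.    ] F [ 0.33  0.11 -0.03] w 0.0297
```

```bash
python3 -m creep '{"dp":[[0,0,-1],[0,0,-2],[0,0,-2],[0,0,0],[0,2,0],[0,4,0],[0,4,0],[0,4,0],[0,4,0],[0,2,0],[0,0,0],[0,0,0]],"turn":[[0,0,0],[0,0,0],[0,0,0],[0,0,0],[0,0,0],[0,0,0],[0,0,0],[0,0,0],[0,0,0],[0,0,0],[0,0,0],[0,0,0]]}'
python3 - <<'E'
from h import *
ims=[snap('scene','e1'),snap('top','e2')]
for c in('scene','top'):
    for n in('edge_left','edge_right','handle_left','handle_right'):
        for d in robot.tip_of(n,c)[:1]: print(c,n,round(d["confidence"],2),w(c,d["point"]).round(4))
rel([.5686,-.1471,.079])
f=model(P0)
im=cv2.imread('pics/e2.png');o=cv2.resize(im,None,fx=2,fy=2);cv2.polylines(o,[(2*px('top',f(TOP))).astype(int)],True,(255,0,0),1);cv2.imwrite('pics/e2c.png',cv2.resize(o[120:480,400:800],None,fx=1.5,fy=1.5))
im=cv2.imread('pics/e1.png');cv2.imwrite('pics/e1c.png',cv2.resize(im[120:320,220:480],None,fx=3,fy=3))
E
```

```text
time: 10.9
position: [0.5674, -0.1461, 0.1285]
tool_rot: [0.994, 0.113, -0.001, -0.001]
ft_force: [-0.7, 0.3, -0.2]
grip_width: 0.0299
scene edge_left 0.89 [0.5782 0.0642 0.1281]
scene edge_right 0.94 [ 0.6266 -0.1354  0.1269]
scene handle_left 0.69 [0.5196 0.0527 0.0898]
scene handle_right 0.49 [ 0.5684 -0.1508  0.0951]
top edge_left 0.94 [0.5759 0.0625 0.129 ]
top edge_right 0.6 [ 0.6242 -0.1408  0.1304]
top handle_left 0.51 [0.5248 0.0505 0.0939]
t 11.4 tcp [ 0.5685 -0.1467  0.1291] dp cm [0.   0.04 5.01] yaw 13.04 z [ 0. -0. -1.] F [ 0.48 -0.82  0.13] w 0.0303
```

View pics/e2c.png

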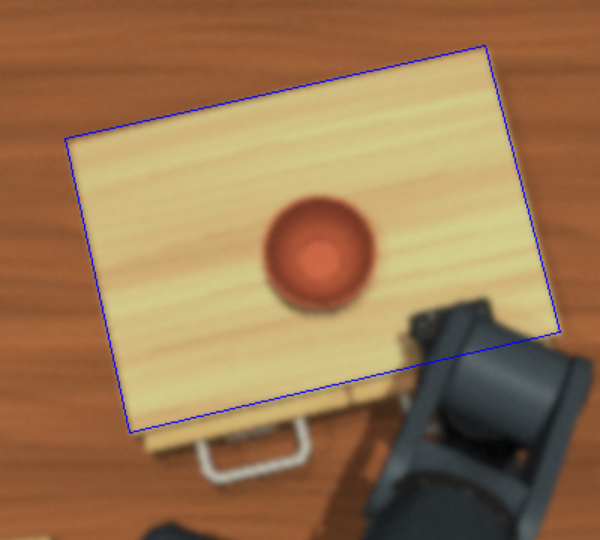

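View pics/e1c.png

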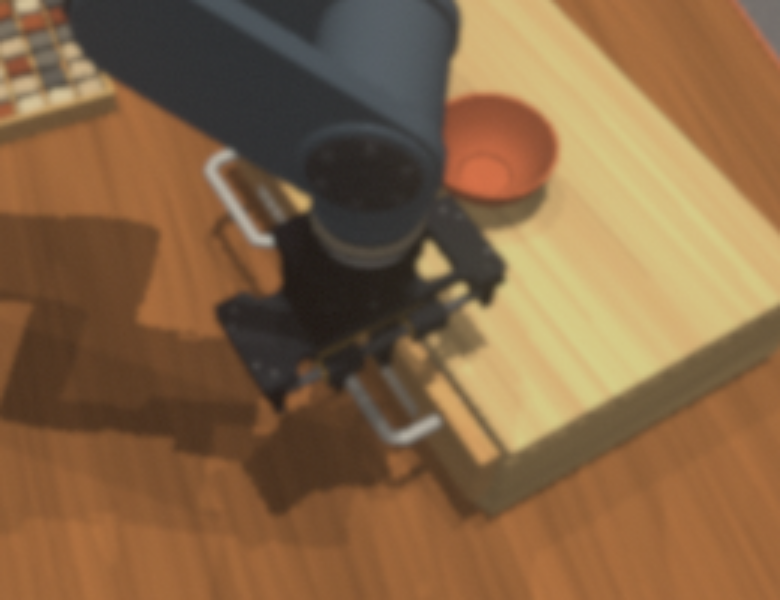

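The cabinet outline still fits, so it hasn't moved. The left drawer has shut, and the fingers hang above the right handle's bar at about (380,400) in the crop. Lower and grip.

```bash
python3 -m creep '{"dp":[[0,0,0.8],[0,0,1],[0,0,1],[0,0,1],[0,0,0.8],[0,0,0.4],[0,0,0],[0,0,0]],"turn":[[0,0,0],[0,0,0],[0,0,0],[0,0,0],[0,0,0],[0,0,0],[0,0,0],[0,0,0]]}'
python3 -m creep '{"dp":[[0,0,0],[0,0,0],[0,0,0],[0,0,0],[0,0,0]],"turn":[[0,0,0],[0,0,0],[0,0,0],[0,0,0],[0,0,0]]}' 1 10
python3 -c "
from h import *
rel([.5686,-.1471,.079])"
```

```text
time: 12.2
position: [0.5686, -0.1473, 0.0791]
tool_rot: [0.994, 0.113, 0.0, 0.0]
ft_force: [-0.2, 1.3, -0.7]
grip_width: 0.0303
time: 12.7
position: [0.5686, -0.1473, 0.0794]
tool_rot: [0.994, 0.113, 0.0, 0.0]
ft_force: [-0.1, 0.0, 1.9]
grip_width: 0.0095
t 12.7 tcp [ 0.5686 -0.1473  0.0794] dp cm [ 0.   -0.02  0.04] yaw 13.0 z [ 5.e-04 -3.e-04 -1.e+00] F [-0.12  0.05  1.91] w 0.0095
```

```bash
python3 -m creep '{"dp":[[-0.1,0,0],[-0.1,0,0],[-0.1,0,0],[-0.1,0,0],[-0.1,0,0],[-0.1,0,0],[-0.1,0,0],[0,0,0],[0,0,0]],"turn":[[0,0,0],[0,0,0],[0,0,0],[0,0,0],[0,0,0],[0,0,0],[0,0,0],[0,0,0],[0,0,0]]}' 1 25
python3 -m creep '{"dp":[[-0.1,0,0],[-0.1,0,0],[-0.1,0,0],[-0.1,0,0],[0,0,0],[0,0,0]],"turn":[[0,0,0],[0,0,0],[0,0,0],[0,0,0],[0,0,0],[0,0,0]]}'
```

```text
time: 13.6
position: [0.5634, -0.1485, 0.0794]
tool_rot: [0.994, 0.113, 0.002, 0.0]
ft_force: [3.8, 3.0, -0.7]
grip_width: 0.0091
time: 14.2
position: [0.5595, -0.1494, 0.0794]
tool_rot: [0.994, 0.113, 0.002, 0.0]
ft_force: [4.5, 3.9, -0.2]
grip_width: 0.0089
```

The right drawer runs on past 9 mm at a steady 6 N or so, so it is the unlocked one. I'll draw it out.

```bash
python3 -m creep '{"dp":[[-0.2,0,0],[-0.4,0,0],[-0.5,0,0],[-0.5,0,0],[-0.5,0,0],[-0.5,0,0],[-0.5,0,0],[-0.5,0,0],[-0.5,0,0],[-0.5,0,0],[-0.5,0,0],[-0.5,0,0],[-0.5,0,0],[-0.5,0,0],[-0.4,0,0],[-0.2,0,0],[0,0,0],[0,0,0]],"turn":[[0,0,0],[0,0,0],[0,0,0],[0,0,0],[0,0,0],[0,0,0],[0,0,0],[0,0,0],[0,0,0],[0,0,0],[0,0,0],[0,0,0],[0,0,0],[0,0,0],[0,0,0],[0,0,0],[0,0,0],[0,0,0]]}'
python3 - <<'E'
from h import *
o=robot.get_obs();d=o["position"]-np.array([.5686,-.1473,.0794]);t=P0[2]
print("out mm",-1000*(d[0]*np.cos(t)+d[1]*np.sin(t)),"lat",1000*(-d[0]*np.sin(t)+d[1]*np.cos(t)));rel([.5686,-.1471,.079])
E
```

```text
time: 16.0
position: [0.4896, -0.1656, 0.0794]
tool_rot: [0.994, 0.113, 0.002, 0.0]
ft_force: [5.1, 5.1, 0.1]
grip_width: 0.0094
out mm 81.121133714989 lat -0.14013567644728317
t 16.0 tcp [ 0.4896 -0.1656  0.0794] dp cm [ 8.12 -0.03  0.07] yaw 12.93 z [ 4.2e-03 -1.0e-04 -1.0e+00] F [5.11 5.09 0.07] w 0.0094
```

```bash
python3 -m creep '{"dp":[[-0.3,0,0],[-0.5,0,0],[-0.5,0,0],[-0.5,0,0],[-0.4,0,0],[-0.3,0,0],[-0.2,0,0],[-0.2,0,0],[0,0,0],[0,0,0],[0,0,0]],"turn":[[0,0,0],[0,0,0],[0,0,0],[0,0,0],[0,0,0],[0,0,0],[0,0,0],[0,0,0],[0,0,0],[0,0,0],[0,0,0]]}'
python3 - <<'E'
from h import *
o=robot.get_obs();d=o["position"]-np.array([.5686,-.1473,.0794]);t=P0[2]
print("out mm",-1000*(d[0]*np.cos(t)+d[1]*np.sin(t)));rel([.5686,-.1471,.079])
f=model(P0)
for c in('scene','top'):
    snap(c,'g_'+c)
    for n in('cabinet','edge_left','edge_right','rail_right','handle_left','handle_right','bowl'):
        for k in robot.tip_of(n,c)[:1]:
            q=w(c,k["point"]);r=q-np.r_[P0[:2],0];print(c,n,round(k["confidence"],2),q.round(4),"cab",np.round([r[0]*np.cos(t)+r[1]*np.sin(t),-r[0]*np.sin(t)+r[1]*np.cos(t)],4))
    o=cv2.resize(cv2.imread(f'pics/g_{c}.png'),None,fx=2,fy=2)
    cv2.polylines(o,[(2*px(c,f(TOP))).astype(int)],True,(255,0,0),1)
    k=o[120:540,400:800] if c=="top" else o[200:600,480:1000]
    cv2.imwrite(f"pics/g_{c}c.png",cv2.resize(k,None,fx=1.4,fy=1.4))
E
```

```text
time: 17.1
position: [0.4616, -0.172, 0.0794]
tool_rot: [0.994, 0.112, 0.002, 0.0]
ft_force: [6.9, 4.9, -0.2]
grip_width: 0.0091
out mm 109.8219421116586
t 17.1 tcp [ 0.4616 -0.172   0.0794] dp cm [10.99 -0.04  0.09] yaw 12.91 z [ 4.7e-03 -1.0e-04 -1.0e+00] F [ 6.92  4.92 -0.24] w 0.0091
scene cabinet 0.65 [ 6.033e-01 -3.300e-02  1.000e-04] cab [0.0013 0.0035]
scene edge_left 0.8 [0.5796 0.0642 0.1301] cab [-1.000e-04  1.035e-01]
scene edge_right 0.82 [ 0.627  -0.1353  0.1284] cab [ 0.0016 -0.1015]
scene rail_right 0.69 [ 0.627  -0.1397  0.0907] cab [ 0.0006 -0.1058]
scene handle_left 0.74 [ 0.6012 -0.0345  0.0018] cab [-0.0011  0.0025]
scene handle_right 0.6 [ 0.6033 -0.0371  0.0014] cab [ 0.0004 -0.0005]
scene bowl 0.73 [ 0.7168 -0.0119  0.1295] cab [ 0.1167 -0.0013]
top cabinet 0.55 [ 0.6036 -0.0388  0.0014] cab [ 0.0004 -0.0022]
top edge_left 0.66 [0.5774 0.0656 0.1297] cab [-0.0019  0.1054]
top edge_right 0.67 [0.5777 0.0647 0.1301] cab [-0.0018  0.1044]
top rail_right 0.84 [ 0.6256 -0.1384  0.0947] cab [-0.0005 -0.1042]
top handle_left 0.74 [0.5239 0.0494 0.0939] cab [-0.0577  0.1015]
top bowl 0.62 [ 0.7191 -0.0077  0.1333] cab [0.1198 0.0023]
```

View pics/g_topc.png

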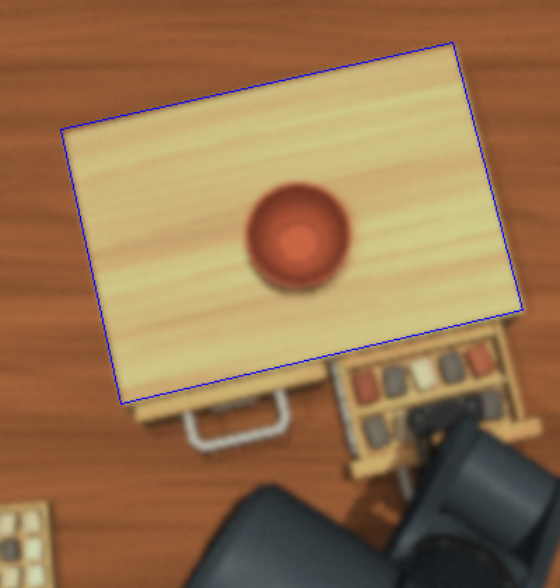

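View pics/g_scenec.png

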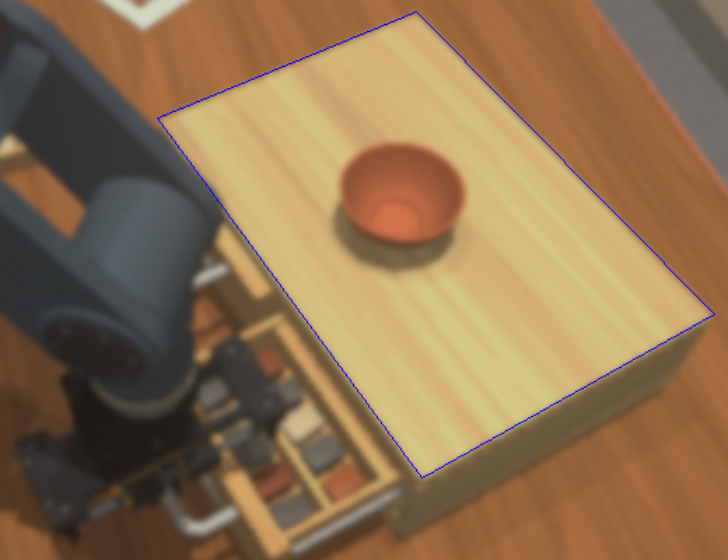

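Both stone rows show in front of the board, with the plain rail under its edge and no plaster visible. The cabinet outline still fits and the bowl hasn't moved. One short settling check, then hand in.

```bash
python3 -m creep '{"dp":[[0,0,0],[0,0,0],[0,0,0],[0,0,0],[0,0,0]],"turn":[[0,0,0],[0,0,0],[0,0,0],[0,0,0],[0,0,0]]}'
python3 - <<'E'
from h import *
o=robot.get_obs();d=o["position"]-np.array([.5686,-.1473,.0794]);t=P0[2]
out=-1000*(d[0]*np.cos(t)+d[1]*np.sin(t));print(out,o["ft_force"],o["grip_width"],o["time"])
if 106<out<114 and .008<o["grip_width"]<.011: print(robot.hand_in())
E
```

```text
time: 18.4
position: [0.4616, -0.172, 0.0794]
tool_rot: [0.994, 0.112, 0.002, 0.0]
ft_force: [6.3, 5.7, -0.1]
grip_width: 0.0092
109.81590085221679 [ 6.34422072  5.68932229 -0.14660985] 0.009218804988728657 18.4
the job is handed in; nothing more can be done
None
```

The right drawer is the unlocked one. I drew it out about 110 mm and handed the job in at 18.4 s, still gripping its handle.

- **Finding the drawer:** I tried the left handle first. It gave 5.4 mm and then stood firm as the pull rose to about 14 N, so I eased it shut and let go. The right one ran freely at about 6 N.
- **Drawer position:** arm travel puts it 109.8 mm out, inside the 98–122 mm window. Both cameras put the middle of the rail within 1 mm of the board's front edge. Both stone rows show and no plaster does.
- **Grip and force:** the drawer held steady over the last 1.3 s. The grip was set to 25 N with the jaws at 9.2 mm on the 10 mm bar, and the wrist force was about 8.5 N.
- **Left alone:** the cabinet outline still fits its starting pose in both pictures, and the bowl is unmoved. I didn't re-measure the tray and loose stones, but the arm never went near them at table height.
- **Readings that disagreed:** with the arm in the way, a few network reports in the last pictures were plainly wrong. The scene camera put both handles at the cabinet's origin, and the top camera put the right edge on the left one. I disregarded those and relied on the other checks.

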